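# Slide the painted bottle into the curing dock

### The job

The tall slim perfume bottle has just been painted: without gripping or lifting it, gently push it low on its body so that it slides standing across the desk into the open side of the low U-shaped curing dock, until it stands against the dock's back wall. Then press the round button on the dock's control box fully down with a fingertip and let go. Do not let the bottle topple, do not press the button before the bottle is in, and leave everything else on the desk where it is.

Things in the scene. Friction and masses are not known exactly. Their poses are not given: they have to be found in the camera images.
- tall_bottle: Tall slim round amber glass bottle with clear stopper: straight body 44 mm in diameter up to 128 mm, stopper 32 mm wide from 150 to 190 mm height. About 0.3 kg, loose, centre of mass about 83 mm up; pushed higher than about 30 mm above the desk it may tip. Origin at the centre of its underside, z up its axis.
- dock: Curing dock, fixed: walls 12 mm thick, 30 mm high form a U on the bare desk (no floor or step), nothing overhead. Bay 110 mm wide (y -55 to 55), 90 mm deep (x -90 to 0), open at its -x end, to the robot's right. White housing behind the back wall: 45 mm high, to x = 62 mm. Origin on the desk, middle of the back wall's inner face; +x leads into the bay (to the robot's left), +y towards the robot.
- dock_home (a point): Point on the desk inside the dock, 22 mm in front of the back wall on the bay's middle line: where the tall bottle's origin is when it touches the back wall on the middle line. Axes as the dock's. The bottle may stand anywhere along the back wall.
- cure_button (a joint): The dock's round push button, 32 mm in diameter, pressed straight down: 0 = up, 0.006 m = fully down; a spring needs 5 N at the bottom and lifts it again.
- cure_button_top (a point): Centre of the button's top face at rest. The button is on a white control box (30 mm high, dock x -70 to 10, y 68 to 173 mm) along the outside of the dock's near (+y) wall; button axis at dock x = -30, y = 130 mm.
- squat_bottle: Bystander: short wide amber perfume bottle, 56 mm in diameter, 75 mm tall, beside the way to the dock. Origin under its centre.
- paint_pot: Bystander: closed paint jar, 48 mm in diameter, 50 mm tall, beside the way to the dock (the squat bottle and the paint jar may stand on either side). Origin under its centre.
- palette: Bystander: white flower-shaped palette of six small cups, about 108 mm across, 12 mm tall, on the far side of the dock. Origin under its centre.
- brush_jar: Bystander: white jar 68 mm in diameter, 90 mm tall, with brushes sticking up to about 195 mm, at the far right. Origin under its centre.
- carton: Bystander: upright cardboard carton 45 x 70 x 130 mm, at the left. Origin under its centre.
- brush: Bystander: flat brush about 160 mm long lying on the desk at the robot's right. Origin under its middle.
Not all that is in view belongs to the job. Leave any blue look-alike of the tall_bottle alone.

How it is judged:
On the way, in this order (a step that is already met when the one before it is completed fails the run):
1. the tall bottle stands in the dock against the back wall (x of tall_bottle in the frame of dock_home between -0.008 and 0.006 m and y of tall_bottle in the frame of dock_home between -0.037 and 0.037 m and angle between tall_bottle's own z axis and vertical below 0.05 rad and height (world z) of tall_bottle below 0.004 m and linear speed of tall_bottle below 0.02 m/s), for 0.2 s.
2. the button is pressed fully down with a finger, the bottle still in place (all of step 1 and value of joint cure_button above 0.0048 m and contact force between the fingers and cure_button above 0.5 N), for 0.05 s.
At the end, for the whole second after the job is handed in: The tall bottle stands upright on the desk (tilt under 0.05 rad) and at rest inside the dock, within 8 mm of touching the back wall, between the side walls; the button has been pressed (at least 4.8 of its 6 mm) after that and is up again (all of step 1 and angular speed of tall_bottle below 0.2 rad/s and value of joint cure_button below 0.002 m).
It fails at once if the tall bottle is gripped or pressed hard (fingers on it with over 30 N) (contact force between the fingers and tall_bottle above 30 N).
It fails at once if the tall bottle is lifted off the desk (height (world z) of tall_bottle above 0.012 m).
It fails at once if the tall bottle topples (tilts more than 0.26 rad) (angle between tall_bottle's own z axis and vertical above 0.26 rad).
It fails at once if the button is pressed before the bottle is in the dock (value of joint cure_button above 0.003 m and x of tall_bottle in the frame of dock_home below -0.02 m).
It fails at once if another thing on the desk is moved more than 20 mm or knocked over (distance of any of squat_bottle, paint_pot, palette, brush_jar, carton, brush from where it was at the start of the episode above 0.02 m or angle between any of squat_bottle, paint_pot, palette, brush_jar, carton, brush's own z axis and vertical above 0.3 rad).
It also fails if it takes over 54 s, if anything falls off the work surface, if the arm or the gripper's body presses on something with over 40 N, if the wrist force passes 120 N, or if a joint passes its speed limit or range.

### The arm

A 6-joint arm with a two-finger parallel gripper is mounted at the origin on the work surface. World frame = base frame: x ahead of the robot, y to its left, z up, the work surface at z = 0. Lengths are in m, angles in rad, forces in N, time in s.
With the tool pointing down it reaches from about 0.425 to 0.95 m from the base axis. Payload 3.5 kg.
Tool frame: the origin (TCP) lies midway between the tips of the shut fingers; the grasp point (between the pads) lies 19 mm behind it; z points along the fingers, y is the line along which they close (so a half turn about z gives the same grasp; the last joint's range is limited). The gripper opens to 85 mm and grips with 20 to 120 N. Pads are 22 mm wide; open, the fingers measure 114 mm over their backs; the gripper's body (76 mm by 85 mm) begins 54 mm behind the grasp point. The pads swing forward as they close: fully open they stand 13 mm farther back than shut.
Start: joints at [-1.256, 0.286, 1.577, -0, 1.279, -0.15], TCP at [0.303, -0.603, 0.231] pointing down, gripper open.
Joint ranges: [-2.77, 2.77], [-0.9, 2.22], [0.21, 2.48], [-1.53, 4.67], [0.24, 2.81], [-2.84, 2.84]. Speed limits (rad/s): [2.79, 2.79, 3.14, 3.14, 3.14, 3.14].

### API

Orientations are given as a unit quaternion [x, y, z, w].
In Python, from cell import observe, capture, close_job gives the robot as it stands.
- The arm moves only by the tool jog_arm, never from a script. Its argument "plan" is a list of rows, each an object of numbers: "tx", "ty", "tz": the shift along the tool's x, y, z normalised to -1 to 1, where 1 is 0.2 m; "roll": the turn about the tool's z normalised to -1 to 1, where 1 is 10 degrees. A call has exactly 10 rows; each row shifts and turns the commanded pose from where the row before left it, along the tool's axes as they then stand; what a row does not reach is not made up. A row lasts 1/8 s, in which the tool goes at most 62.5 mm and 10.7 degrees, less where a joint would pass 70% of its speed; a pose out of reach is approached as far as the arm can. A call with a number of a shift or a turn outside -1 to 1 is refused whole. A call with a gripper value outside its range is refused whole. "gripper" is the closure, from 0 (fully open) to 1 (shut), set as the call begins (left out, the last holds). The fingers move at their own pace and stop on an object; "squeeze" is the grip in N (left out, the last holds). Time passes only in rows, so rows that do not move let the fingers close, or fill a call up. It gives the time, the measured TCP pose, the force, the opening and the grip force at its end, in the units of the state.
- observe(): the state, without advancing time (a new reading comes with each control period).
- capture(name): name is "scene" or "top" or "wrist"; returns a dict with "img" (480x640x3 uint8, red, green, blue), "depth" (480x640 float32, m along the optical axis (not along the pixel's ray), 0 where there is no reading), "fov_y" (degrees; the focal length in pixels is half the picture's height over the tangent of half this angle, whatever the lens; pixels are square), "cx", "cy" (the principal point, pixels), "k1" (the pictures are not rectified: a ray, as slopes to the right and down, at radius r is drawn at 1 + k1 r^2 times it, then the intrinsics apply), "R" (3x3) and "t" (3): a world point X has camera coordinates R X + t; the wrist camera has in their place "hand_eye" (4x4, takes a point from camera to tool coordinates, whose origin is the TCP and whose axes are the flange's). Camera axes: x right, y down, z forward; pixel columns grow to the right and rows downward; lengths in m; the calibration is good to about 2 mm. A picture is of the moment at which its call begins: read the wrist's pose just before it.
- close_job(): hands the job in; it is judged then, once.
The state is a dict: "time_s": time; "joints": joint angles; "joint_velocities": joint speeds; "tau": joint torques, N m; "eef_pos": TCP position; "tool_rot": TCP orientation; "contact_force": force on the tool from outside, world axes, zero at the start; "wrist_torque": the same for the moment, N m; "gripper_width": finger opening in m; "grip_force": force on a finger pad.
Only numpy, scipy, OpenCV 4.12 (cv2) and the standard library are available. Lean on these libraries where they do the work, as an engineer would, in place of code of your own. Each camera call takes 0.05 s, during which the arm holds its last target. There are 200 camera calls.

## Working session

There is one attempt and no reset: what is moved stays moved. The work goes in short steps, Python scripts to look and compute and a tool call to move; the robot and the scene stay as the last step left them, time stands still between calls to the robot, and variables do not carry over. Pictures are saved under pics/ and viewed, at most 10 in all, crops included, and the job is handed in when it is done.

Besides the shell and the picture viewer there is one more tool, called by a JSON object that holds its "name" and its "arguments", one argument or row to a line. jog_arm: Moves the arm, as the interface text tells. Scaled input: -1 to 1 covers 0.2 m each way for a shift and 10 degrees each way for a turn. Its arguments: {"type":"object","properties":{"plan":{"type":"array"},"gripper":{"type":"number"},"squeeze":{"type":"number"}},"required":["plan"]}

```bash
mkdir -p pics; cat > h.py <<'E'
import numpy as np,cv2
from cell import observe,capture,close_job
def pts(c):
    h,w=c['depth'].shape; f=h/2/np.tan(np.radians(c['fov_y'])/2)
    u,v=np.meshgrid(np.arange(w),np.arange(h))
    K=np.array([[f,0,c['cx']],[0,f,c['cy']],[0,0,1.]])
    p=np.stack([u,v],-1).reshape(-1,1,2).astype(np.float64)
    n=cv2.undistortPoints(p,K,np.array([c['k1'],0,0,0.])).reshape(h,w,2)
    X=np.dstack([n,np.ones((h,w))])*c['depth'][...,None]
    return (X-c['t'])@c['R']   # R^T (X-t)
E
python3 - <<'E'
from h import *
for n in['top','scene']:
    c=capture(n); cv2.imwrite(f'pics/{n}0.png',c['img'][...,::-1]); np.savez(f'{n}0.npz',P=pts(c),img=c['img'],d=c['depth'])
    print(n,c['R'].round(3).tolist(),c['t'].round(3),c['fov_y'],c['k1'])
s=observe();print(s)
E
```

```text
top [[0.019, -1.0, -0.001], [-0.984, -0.018, -0.178], [0.178, 0.004, -0.984]] [-0.012  0.58   1.552] 43.054873226982835 -0.05223964368943395
scene [[0.423, 0.906, -0.001], [0.757, -0.355, -0.549], [-0.498, 0.231, -0.836]] [-0.258 -0.412  1.528] 45.43473769828036 -0.11613575619894123
{'time_s': 0.1, 'joints': array([-1.25601075e+00,  2.87160703e-01,  1.57806042e+00, -2.16431183e-05,
        1.27858192e+00, -1.49991504e-01]), 'joint_velocities': array([ 2.57114442e-04, -2.32097536e-03, -4.19414776e-03,  3.00551002e-05,
       -5.98302345e-04,  3.63374147e-05]), 'tau': array([ 5.70654156e-04, -4.07300448e+01, -2.93699330e+01, -1.91944164e-04,
        3.42202002e-03, -4.26316518e-06]), 'eef_pos': array([ 0.30238897, -0.60280362,  0.23001358]), 'tool_rot': array([ 9.73117770e-01,  2.30305415e-01, -1.01285861e-04, -1.10059109e-03]), 'contact_force': array([-1.24278448, -0.70392261, -0.18619609]), 'wrist_torque': array([0.01746378, 0.01116661, 0.0194378 ]), 'grip_force': 0.0, 'gripper_width': 0.08544477313781294}
```

View pics/top0.png

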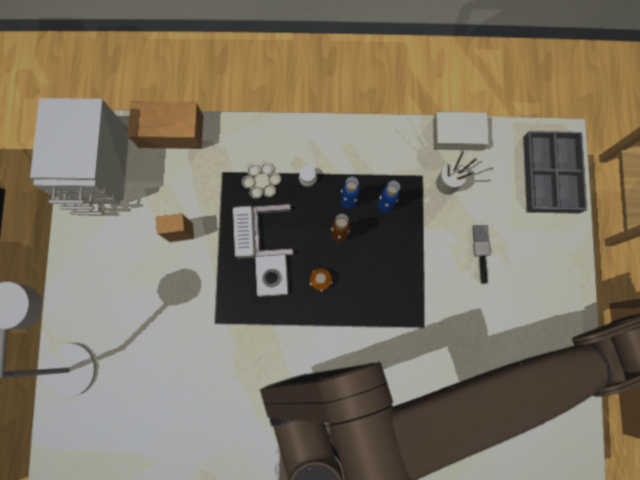

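View pics/scene0.png

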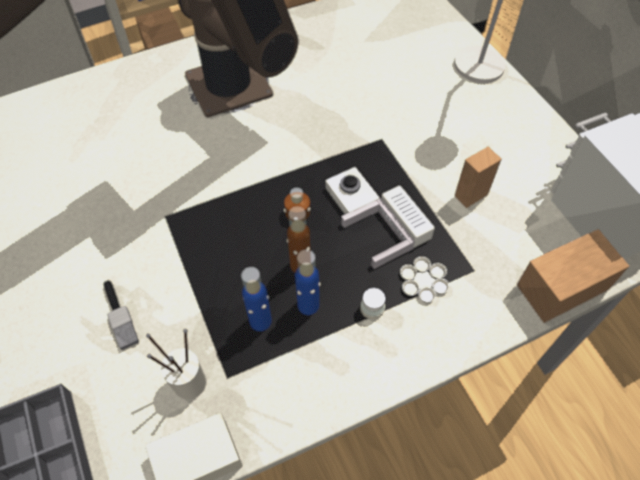

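Top view: amber tall bottle near (341,230), squat bottle (320,279), paint pot (308,175), dock (270,230) opening right, button (272,277), blue look-alikes (350,193), (388,198). The scene view agrees.

```bash
python3 - <<'E'
from h import *
from scipy.optimize import least_squares
T=np.load('top0.npz');S=np.load('scene0.npz')
for n,D in(('top',T),('scene',S)):
    P=D['P'].reshape(-1,3);I=D['img'].reshape(-1,3);hsv=cv2.cvtColor(D['img'],cv2.COLOR_RGB2HSV).reshape(-1,3)
    ok=np.isfinite(P).all(1)&(D['d'].reshape(-1)>0)
    print(n)
    for nm,(h0,h1) in dict(amber=(4,18),blue=(105,128)).items():
        m=(ok&(hsv[:,0]>=h0)&(hsv[:,0]<=h1)&(hsv[:,1]>130)&(hsv[:,2]>40)&(P[:,2]>.012)&(P[:,2]<.14)&(P[:,0]>.3)&(abs(P[:,1])<.35)&(P[:,0]<.85))
        img=m.reshape(480,640).astype(np.uint8)
        k,L,st,ce=cv2.connectedComponentsWithStats(img)
        for i in range(1,k):
            if st[i,4]<40: continue
            Q=P[L.reshape(-1)==i]
            print(nm,st[i],Q.min(0).round(3),Q.max(0).round(3))
            for r in(.022,.028):
                q=Q[Q[:,2]<(.12 if Q[:,2].max()>.1 else .055)]
                f=least_squares(lambda c:np.hypot(q[:,0]-c[0],q[:,1]-c[1])-r,q[:,:2].mean(0)+[-0.0,0],loss='soft_l1',f_scale=.002)
                print('   fit r',r,f.x.round(4),'rms',np.sqrt((f.fun**2).mean()).round(4))
    w=ok&(hsv[:,1]<60)&(hsv[:,2]>110)&(P[:,0]>.35)&(P[:,0]<.85)&(P[:,1]>-.1)&(P[:,1]<.3)
    m=(w&(P[:,2]>.02)).reshape(480,640).astype(np.uint8)
    k,L,st,ce=cv2.connectedComponentsWithStats(m)
    for i in range(1,k):
        if st[i,4]<25: continue
        Q=P[L.reshape(-1)==i]; print('white',st[i],Q.min(0).round(3),Q.max(0).round(3),np.median(Q,0).round(3),cv2.minAreaRect(Q[:,:2].astype(np.float32)*1000))
    z=w&(abs(P[:,2]-.03)<.004)
    print('z30 n',z.sum())
E
cat > map.py <<'E'
from h import *
import sys
T=np.load(sys.argv[1]);P=T['P'].reshape(-1,3)
# orthographic map, 1px=1mm : rows = x .80->.35, cols = y .25 -> -.25
im=np.zeros((450,600,3),np.uint8)
o=np.argsort(P[:,2]);P=P[o];I=T['img'].reshape(-1,3)[o]
r=((.82-P[:,0])*1000);c=((.28-P[:,1])*1000)
k=np.isfinite(r)&(r>0)&(r<449)&(c>0)&(c<599)&(P[:,2]<.06)
for a,b,q in zip(r[k].astype(int),c[k].astype(int),I[k]): im[max(a-1,0):a+1,max(b-1,0):b+1]=q[::-1]
cv2.imwrite(sys.argv[2],im)
E
python3 map.py scene0.npz pics/map0.png
```

```text
top
amber [190 131  10  16  57] [0.834 0.336 0.019] [0.85  0.35  0.106]
   fit r 0.022 [0.8551 0.3578] rms 0.0037
   fit r 0.028 [0.8593 0.3624] rms 0.0037
amber [332 221  18  21 182] [ 0.576 -0.072  0.012] [ 0.608 -0.029  0.14 ]
   fit r 0.022 [ 0.5993 -0.0512] rms 0.0005
   fit r 0.028 [ 0.5546 -0.0464] rms 0.0051
amber [310 269  21  22 265] [ 0.444 -0.028  0.014] [0.498 0.025 0.076]
   fit r 0.022 [ 0.4713 -0.002 ] rms 0.0039
   fit r 0.028 [ 0.4734 -0.0023] rms 0.0069
blue [341 184  18  24 226] [ 0.67  -0.095  0.012] [ 0.706 -0.053  0.14 ]
   fit r 0.022 [ 0.6933 -0.0751] rms 0.0008
   fit r 0.028 [ 0.6999 -0.0767] rms 0.0014
blue [378 187  21  25 245] [ 0.661 -0.196  0.012] [ 0.699 -0.155  0.139]
   fit r 0.022 [ 0.6852 -0.177 ] rms 0.0008
   fit r 0.028 [ 0.6916 -0.1793] rms 0.0014
white [299 166  17  19 219] [0.733 0.017 0.021] [0.778 0.061 0.058] [0.753 0.039 0.049] ((753.6461791992188, 39.333526611328125), (40.401737213134766, 45.02018737792969), 67.55989837646484)
white [347 178  10  11  94] [ 0.678 -0.086  0.183] [ 0.706 -0.064  0.197] [ 0.692 -0.075  0.189] ((691.87213134
[... 1995 characters left out ...]
] ((478.8848876953125, -4.054174423217773), (11.180944442749023, 16.41796875), 1.5644900798797607)
white [289 212  16  19 189] [ 0.593 -0.065  0.153] [ 0.615 -0.036  0.195] [ 0.609 -0.054  0.188] ((605.4879150390625, -52.219078063964844), (27.88190269470215, 19.841535568237305), 68.80654907226562)
white [298 247  17  28 308] [ 0.611 -0.087  0.072] [ 0.709 -0.033  0.194] [ 0.699 -0.075  0.189] ((659.7116088867188, -57.44513702392578), (28.231021881103516, 108.17540740966797), 65.60025787353516)
white [361 288  24  28 510] [0.734 0.017 0.02 ] [0.78  0.062 0.056] [0.76  0.037 0.049] ((756.6006469726562, 40.454681396484375), (44.097713470458984, 46.01887512207031), 11.976970672607422)
z30 n 1757
```

View pics/map0.png

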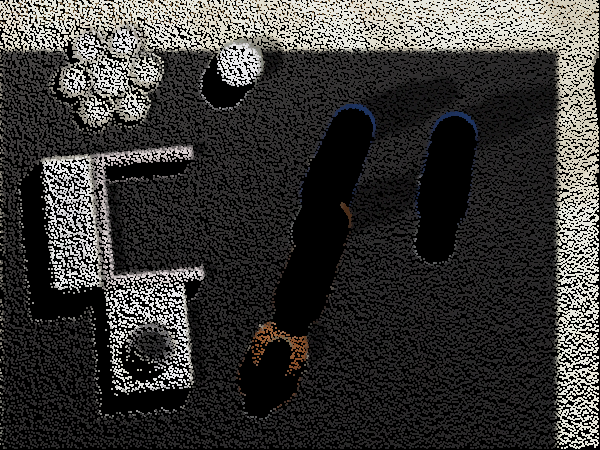

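The orthographic map shows the dock yawed about 4.8°, with the button at map (150,348) and a clear lane from the tall bottle to the bay.

- **Dock:** origin about (0.599, 0.170), dock home about (0.601, 0.148).
- **Bottle:** about (0.5985, -0.050). A straight push along world +y works.
- **Finger choice:** the body is 76–85 mm wide and would hit the tall bottle. I'll push with the outer back of the leading, fully open finger, which stands 57 mm out.

```bash
python3 - <<'E'
from h import *
c=capture('wrist');print(c['hand_eye'].round(3))
P=np.load('scene0.npz')['P'].reshape(-1,3);Q=np.load('top0.npz')['P'].reshape(-1,3)
for p in(P,Q):
    k=np.hypot(p[:,0]-.4722,p[:,1]-.1289)<.012; print(k.sum(),np.percentile(p[k,2],[10,50,90]))
    k=(abs(p[:,0]-.55)<.02)&(abs(p[:,1])<.04); print('desk',np.median(p[k,2]))
E
```

```text
[[-0.    -0.959 -0.283  0.072]
 [ 1.    -0.     0.     0.   ]
 [-0.    -0.283  0.959 -0.144]
 [ 0.     0.     0.     1.   ]]
74 [0.04934009 0.05278195 0.055455  ]
desk 0.001430214355503084
66 [0.04792415 0.05150259 0.05537791]
desk -0.00011120254513477453
```

{"name": "jog_arm", "arguments": {
  "plan": [
    {"roll": 1},
    {"roll": 1},
    {"roll": 0.66},
    {"tx": 0.15,"ty": -0.2},
    {"tx": 0.15,"ty": -0.2},
    {"tx": 0.15,"ty": -0.2},
    {"tx": 0.15,"ty": -0.2},
    {"tx": 0.15,"ty": -0.2},
    {"tx": 0.15,"ty": -0.2},
    {}
  ],
  "gripper": 0
}}

```text
validation failed for argument at $.pl...
```

The wrist camera sits 72 mm off on tool +x, so with the short roll it would sweep past the blue bottle. I'll turn the other way so it faces the robot side, and give every row all four numbers.

{"name": "jog_arm", "arguments": {
  "plan": [
    {"tx": 0,"ty": 0,"tz": 0,"roll": -1},
    {"tx": 0,"ty": 0,"tz": 0,"roll": -1},
    {"tx": 0,"ty": 0,"tz": 0,"roll": -1},
    {"tx": 0,"ty": 0,"tz": 0,"roll": -1},
    {"tx": 0,"ty": 0,"tz": 0,"roll": -1},
    {"tx": 0,"ty": 0,"tz": 0,"roll": -1},
    {"tx": 0,"ty": 0,"tz": 0,"roll": -1},
    {"tx": 0,"ty": 0,"tz": 0,"roll": -1},
    {"tx": 0,"ty": 0,"tz": 0,"roll": -1},
    {"tx": 0,"ty": 0,"tz": 0,"roll": -1}
  ],
  "gripper": 0
}}

```text
time_s: 1.4
eef_pos: [0.3025, -0.6031, 0.2307]
tool_rot: [0.446, 0.895, 0.0, -0.0]
contact_force: [0.1, 0.8, -0.3]
gripper_width: 0.085
grip_force: 0.0
```

{"name": "jog_arm", "arguments": {
  "plan": [
    {"tx": 0,"ty": 0,"tz": 0,"roll": -1},
    {"tx": 0,"ty": 0,"tz": 0,"roll": -1},
    {"tx": 0,"ty": 0,"tz": 0,"roll": -1},
    {"tx": 0,"ty": 0,"tz": 0,"roll": -1},
    {"tx": 0,"ty": 0,"tz": 0,"roll": -1},
    {"tx": 0,"ty": 0,"tz": 0,"roll": -0.34},
    {"tx": 0,"ty": 0,"tz": 0,"roll": 0},
    {"tx": 0,"ty": 0,"tz": 0,"roll": 0},
    {"tx": 0,"ty": 0,"tz": 0,"roll": 0},
    {"tx": 0,"ty": 0,"tz": 0,"roll": 0}
  ]
}}

```text
time_s: 2.65
eef_pos: [0.3026, -0.6034, 0.2313]
tool_rot: [-0.0, 1.0, 0.0, 0.0]
contact_force: [0.4, 0.1, -0.4]
gripper_width: 0.0851
grip_force: 0.0
```

{"name": "jog_arm", "arguments": {
  "plan": [
    {"tx": -0.165,"ty": 0.244,"tz": 0,"roll": 0},
    {"tx": -0.165,"ty": 0.244,"tz": 0,"roll": 0},
    {"tx": -0.165,"ty": 0.244,"tz": 0,"roll": 0},
    {"tx": -0.165,"ty": 0.244,"tz": 0,"roll": 0},
    {"tx": -0.165,"ty": 0.244,"tz": 0,"roll": 0},
    {"tx": -0.165,"ty": 0.244,"tz": 0,"roll": 0},
    {"tx": -0.165,"ty": 0.244,"tz": 0,"roll": 0},
    {"tx": -0.165,"ty": 0.244,"tz": 0,"roll": 0},
    {"tx": -0.165,"ty": 0.244,"tz": 0,"roll": 0},
    {"tx": 0,"ty": 0,"tz": 0,"roll": 0}
  ]
}}

```text
time_s: 3.9
eef_pos: [0.601, -0.1604, 0.2314]
tool_rot: [-0.003, 1.0, 0.0, 0.0]
contact_force: [-0.2, -0.5, -0.6]
gripper_width: 0.0853
grip_force: 0.0
```

```bash
python3 - <<'E'
from h import *
print(observe()['eef_pos'],observe()['joints'].round(2))
c=capture('wrist'); cv2.imwrite('pics/w1.png',c['img'][...,::-1])
E
```

```text
[ 0.60095663 -0.1603698   0.2314349 ] [-0.42  0.17  1.71  0.    1.26 -2.  ]
```

View pics/w1.png

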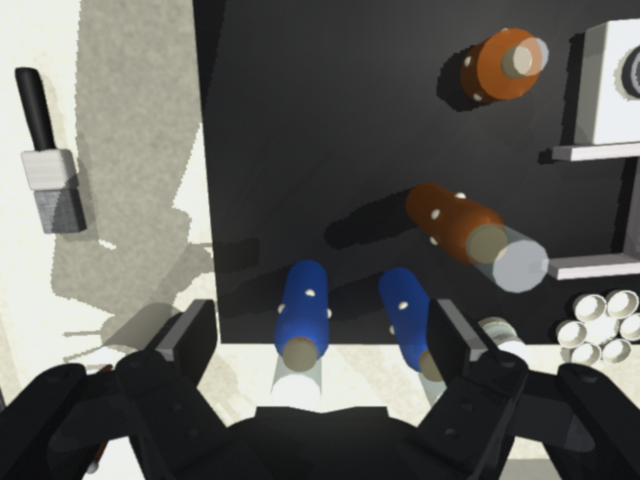

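The wrist view shows the open fingers' knuckles spreading wider than the pads (right finger pad around (460,340), knuckle around (570,400)). I'll measure the gripper's outline from the depth image.

```bash
cat > prof.py <<'E'
from h import *
def tool(c):
    H=c['hand_eye'];c=dict(c);c['R']=np.eye(3);c['t']=np.zeros(3)
    return pts(c)@H[:3,:3].T+H[:3,3]
if __name__=='__main__':
    s=observe();c=capture('wrist');Q=tool(c).reshape(-1,3)[c['depth'].reshape(-1)>0]
    Q=Q[(abs(Q[:,0])<.06)&(Q[:,2]<.03)]
    print(len(Q))
    for z in np.arange(-.15,.03,.01):
        k=Q[(Q[:,2]>=z)&(Q[:,2]<z+.01)]
        if len(k)>5: print('z %.2f n %d y[%.3f %.3f] x[%.3f %.3f]'%(z,len(k),k[:,1].min(),k[:,1].max(),k[:,0].min(),k[:,0].max()))
E
python3 prof.py
```

```text
63762
z -0.11 n 506 y[-0.024 0.023] x[0.019 0.021]
z -0.10 n 10564 y[-0.063 0.062] x[0.006 0.021]
z -0.09 n 18158 y[-0.071 0.070] x[-0.005 0.018]
z -0.08 n 13532 y[-0.075 0.074] x[-0.013 0.018]
z -0.07 n 12389 y[-0.076 0.074] x[-0.013 0.014]
z -0.06 n 2227 y[-0.071 0.071] x[0.001 0.014]
z -0.05 n 2134 y[-0.057 0.056] x[-0.012 0.012]
z -0.04 n 2106 y[-0.057 0.056] x[-0.012 0.012]
z -0.03 n 1643 y[-0.057 0.056] x[-0.012 0.012]
z -0.02 n 503 y[-0.050 0.054] x[-0.011 0.011]
```

The knuckles stick out about 18 mm beyond the finger backs from about 42 mm above the tips, and the body is wider still. With a vertical tool, something would push the bottle high up, so I need to tilt with the tips leading. The rows offer no tilt, but an out-of-reach pose is only "approached", so the orientation may give there. I'll test this in free space at azimuth -90°, where a radial tilt equals a tilt along the push direction.

{"name": "jog_arm", "arguments": {
  "plan": [
    {"tx": 0,"ty": 0,"tz": 0,"roll": 1},
    {"tx": 0,"ty": 0,"tz": 0,"roll": 1},
    {"tx": 0,"ty": 0,"tz": 0,"roll": 1},
    {"tx": 0,"ty": 0,"tz": 0,"roll": 1},
    {"tx": 0,"ty": 0,"tz": 0,"roll": 1},
    {"tx": 0,"ty": 0,"tz": 0,"roll": 1},
    {"tx": 0,"ty": 0,"tz": 0,"roll": 1},
    {"tx": 0,"ty": 0,"tz": 0,"roll": 1},
    {"tx": 0,"ty": 0,"tz": 0,"roll": 1},
    {"tx": 0,"ty": 0,"tz": 0,"roll": 1}
  ],
  "gripper": 1
}}

```text
time_s: 5.25
eef_pos: [0.5985, -0.1659, 0.2314]
tool_rot: [0.769, 0.64, -0.0, 0.0]
contact_force: [0.3, 0.4, -0.2]
gripper_width: -0.0002
grip_force: 0.0
```

{"name": "jog_arm", "arguments": {
  "plan": [
    {"tx": 0,"ty": 0,"tz": 0,"roll": 1},
    {"tx": 0,"ty": 0,"tz": 0,"roll": 1},
    {"tx": 0,"ty": 0,"tz": 0,"roll": 1},
    {"tx": 0,"ty": 0,"tz": 0,"roll": 1},
    {"tx": 0,"ty": 0,"tz": 0,"roll": 1},
    {"tx": 0,"ty": 0,"tz": 0,"roll": 1},
    {"tx": 0,"ty": 0,"tz": 0,"roll": 1},
    {"tx": 0,"ty": 0,"tz": 0,"roll": 1},
    {"tx": -0.23,"ty": 0.17,"tz": 0,"roll": 0},
    {"tx": -0.23,"ty": 0.17,"tz": 0,"roll": 0}
  ]
}}

```text
time_s: 6.5
eef_pos: [0.5055, -0.234, 0.2313]
tool_rot: [1.0, -0.0, -0.0, 0.0]
contact_force: [1.6, -0.8, 0.6]
gripper_width: 0.0003
grip_force: 0.0
```

{"name": "jog_arm", "arguments": {
  "plan": [
    {"tx": -0.23,"ty": 0.18,"tz": 0,"roll": 0},
    {"tx": -0.23,"ty": 0.18,"tz": 0,"roll": 0},
    {"tx": -0.23,"ty": 0.18,"tz": 0,"roll": 0},
    {"tx": -0.23,"ty": 0.18,"tz": 0,"roll": 0},
    {"tx": -0.23,"ty": 0.18,"tz": 0,"roll": 0},
    {"tx": -0.23,"ty": 0.18,"tz": 0,"roll": 0},
    {"tx": -0.23,"ty": 0.18,"tz": 0,"roll": 0},
    {"tx": -0.23,"ty": 0.18,"tz": 0,"roll": 0},
    {"tx": -0.23,"ty": 0.18,"tz": 0,"roll": 0},
    {"tx": -0.23,"ty": 0.18,"tz": 0,"roll": 0}
  ]
}}

```text
time_s: 7.75
eef_pos: [0.0439, -0.5932, 0.2316]
tool_rot: [1.0, -0.001, -0.0, 0.0]
contact_force: [0.8, -0.5, -0.3]
gripper_width: -0.0
grip_force: 0.0
```

{"name": "jog_arm", "arguments": {
  "plan": [
    {"tx": -0.11,"ty": -0.2,"tz": 0,"roll": 0},
    {"tx": -0.11,"ty": -0.2,"tz": 0,"roll": 0},
    {"tx": 0,"ty": -0.2,"tz": 0,"roll": 0},
    {"tx": 0,"ty": -0.2,"tz": 0,"roll": 0},
    {"tx": 0,"ty": -0.2,"tz": 0,"roll": 0},
    {"tx": 0,"ty": -0.2,"tz": 0,"roll": 0},
    {"tx": 0,"ty": 0,"tz": 0,"roll": 0},
    {"tx": 0,"ty": 0,"tz": 0,"roll": 0},
    {"tx": 0,"ty": 0,"tz": 0,"roll": 0},
    {"tx": 0,"ty": 0,"tz": 0,"roll": 0}
  ]
}}

```text
time_s: 9.0
eef_pos: [0.0033, -0.3528, 0.2313]
tool_rot: [1.0, 0.0, 0.0, -0.0]
contact_force: [0.4, -0.2, -0.2]
gripper_width: -0.0004
grip_force: 0.0
```

```bash
python3 - <<'E'
from h import *
s=observe();print(s['eef_pos'],s['joints'].round(3),s['tool_rot'].round(4))
E
```

```text
[ 0.00328287 -0.35281138  0.23126551] [-1.851 -0.508  2.302 -0.     1.348 -0.281] [ 1.e+00  2.e-04  1.e-04 -4.e-04]
```

{"name": "jog_arm", "arguments": {
  "plan": [
    {"tx": 0,"ty": -0.15,"tz": 0,"roll": 0},
    {"tx": 0,"ty": -0.15,"tz": 0,"roll": 0},
    {"tx": 0,"ty": -0.15,"tz": 0,"roll": 0},
    {"tx": 0,"ty": -0.15,"tz": 0,"roll": 0},
    {"tx": 0,"ty": 0,"tz": 0,"roll": 0},
    {"tx": 0,"ty": 0,"tz": 0,"roll": 0},
    {"tx": 0,"ty": 0,"tz": 0,"roll": 0},
    {"tx": 0,"ty": 0,"tz": 0,"roll": 0},
    {"tx": 0,"ty": 0,"tz": 0,"roll": 0},
    {"tx": 0,"ty": 0,"tz": 0,"roll": 0}
  ]
}}

```text
time_s: 10.25
eef_pos: [0.0036, -0.2457, 0.2372]
tool_rot: [1.0, 0.0, -0.0, -0.004]
contact_force: [-0.9, 0.8, -0.6]
gripper_width: -0.0005
grip_force: 0.0
```

```bash
python3 - <<'E'
from h import *
s=observe();print(s['eef_pos'],s['joints'].round(3),s['tool_rot'].round(4))
E
```

```text
[ 0.0036153  -0.24567417  0.23720504] [-1.975 -0.895  2.484 -0.004  1.561 -0.405] [ 1.0e+00  3.0e-04 -1.0e-04 -4.3e-03]
```

{"name": "jog_arm", "arguments": {
  "plan": [
    {"tx": 0,"ty": -0.3,"tz": 0,"roll": 0},
    {"tx": 0,"ty": -0.3,"tz": 0,"roll": 0},
    {"tx": 0,"ty": -0.3,"tz": 0,"roll": 0},
    {"tx": 0,"ty": -0.3,"tz": 0,"roll": 0},
    {"tx": 0,"ty": 0,"tz": 0,"roll": 0},
    {"tx": 0,"ty": 0,"tz": 0,"roll": 0},
    {"tx": 0,"ty": 0,"tz": 0,"roll": 0},
    {"tx": 0,"ty": 0,"tz": 0,"roll": 0},
    {"tx": 0,"ty": 0,"tz": 0,"roll": 0},
    {"tx": 0,"ty": 0,"tz": 0,"roll": 0}
  ]
}}

```text
time_s: 11.5
eef_pos: [0.0096, -0.2122, 0.2397]
tool_rot: [0.997, 0.0, -0.002, -0.071]
contact_force: [0.0, 0.1, -0.3]
gripper_width: 0.0003
grip_force: 0.0
```

```bash
python3 - <<'E'
from h import *
s=observe();print(s['eef_pos'],s['joints'].round(4),s['tool_rot'].round(4))
E
```

```text
[ 0.00961144 -0.21224011  0.23974206] [-1.9472 -0.8951  2.4838 -0.0564  1.6838 -0.3795] [ 9.975e-01  2.000e-04 -2.000e-03 -7.110e-02]
```

Each out-of-reach row adds about 0.035 rad of tilt, tips towards +y as wanted, and it stays. I'll add more.

{"name": "jog_arm", "arguments": {
  "plan": [
    {"tx": 0,"ty": -0.3,"tz": 0,"roll": 0},
    {"tx": 0,"ty": -0.3,"tz": 0,"roll": 0},
    {"tx": 0,"ty": -0.3,"tz": 0,"roll": 0},
    {"tx": 0,"ty": -0.3,"tz": 0,"roll": 0},
    {"tx": 0,"ty": -0.3,"tz": 0,"roll": 0},
    {"tx": 0,"ty": -0.3,"tz": 0,"roll": 0},
    {"tx": 0,"ty": -0.3,"tz": 0,"roll": 0},
    {"tx": 0,"ty": -0.3,"tz": 0,"roll": 0},
    {"tx": 0,"ty": 0,"tz": 0,"roll": 0},
    {"tx": 0,"ty": 0,"tz": 0,"roll": 0}
  ]
}}

```text
time_s: 12.75
eef_pos: [0.0752, -0.1347, 0.2573]
tool_rot: [0.98, 0.003, -0.023, -0.199]
contact_force: [-0.2, -0.2, -0.2]
gripper_width: 0.0002
grip_force: 0.0
```

```bash
python3 - <<'E'
from h import *
from scipy.spatial.transform import Rotation as Ro
s=observe();print(s['eef_pos'],s['joints'].round(4),s['tool_rot'].round(4),s['contact_force'].round(1));print(Ro.from_quat(s['tool_rot']).as_matrix().round(3))
E
```

```text
[ 0.07522687 -0.13470355  0.2573426 ] [-1.6317 -0.8951  2.4838 -0.0762  1.9504 -0.0804] [ 0.9796  0.0027 -0.0234 -0.1995] [-0.2 -0.2 -0.2]
[[ 0.999 -0.004 -0.047]
 [ 0.015 -0.92   0.391]
 [-0.045 -0.391 -0.919]]
```

{"name": "jog_arm", "arguments": {
  "plan": [
    {"tx": 0.1,"ty": -0.28,"tz": 0,"roll": 0},
    {"tx": 0.1,"ty": -0.28,"tz": 0,"roll": 0},
    {"tx": 0,"ty": 0.3,"tz": 0,"roll": 0},
    {"tx": 0.1,"ty": 0.28,"tz": -0.1,"roll": 0},
    {"tx": 0.2,"ty": 0.2,"tz": -0.1,"roll": 0},
    {"tx": 0.2,"ty": 0.2,"tz": -0.1,"roll": 0},
    {"tx": 0.2,"ty": 0.2,"tz": -0.1,"roll": 0},
    {"tx": 0.2,"ty": 0.2,"tz": -0.1,"roll": 0},
    {"tx": 0.2,"ty": 0.2,"tz": -0.1,"roll": 0},
    {"tx": 0.2,"ty": 0.2,"tz": -0.1,"roll": 0}
  ]
}}

```text
time_s: 14.0
eef_pos: [0.4161, -0.4557, 0.2187]
tool_rot: [0.975, 0.003, -0.034, -0.218]
contact_force: [1.1, -1.1, 1.6]
gripper_width: -0.0001
grip_force: 0.0
```

```bash
cat > st.py <<'E'
from h import *
from scipy.spatial.transform import Rotation as Ro
s=observe();print(s['time_s'],s['eef_pos'],s['joints'].round(3),s['contact_force'].round(1));print(Ro.from_quat(s['tool_rot']).as_matrix().round(3))
E
python3 st.py
```

```text
14.0 [ 0.41607628 -0.45570435  0.21871215] [-1.057  0.388  1.515  0.151  1.658  0.488] [ 1.1 -1.1  1.6]
[[ 0.998 -0.008 -0.069]
 [ 0.022 -0.905  0.425]
 [-0.066 -0.426 -0.902]]
```

{"name": "jog_arm", "arguments": {
  "plan": [
    {"tx": 0,"ty": 0,"tz": 0,"roll": -1},
    {"tx": 0,"ty": 0,"tz": 0,"roll": -1},
    {"tx": 0,"ty": 0,"tz": 0,"roll": -1},
    {"tx": 0,"ty": 0,"tz": 0,"roll": -1},
    {"tx": 0,"ty": 0,"tz": 0,"roll": -1},
    {"tx": 0,"ty": 0,"tz": 0,"roll": -1},
    {"tx": 0,"ty": 0,"tz": 0,"roll": -1},
    {"tx": 0,"ty": 0,"tz": 0,"roll": -1},
    {"tx": 0,"ty": 0,"tz": 0,"roll": -1},
    {"tx": 0,"ty": 0,"tz": 0,"roll": -1}
  ]
}}

```text
time_s: 15.25
eef_pos: [0.4146, -0.4543, 0.2189]
tool_rot: [0.622, 0.751, 0.146, -0.166]
contact_force: [-0.1, 0.5, 0.7]
gripper_width: -0.0002
grip_force: 0.0
```

{"name": "jog_arm", "arguments": {
  "plan": [
    {"tx": 0,"ty": 0,"tz": 0,"roll": -1},
    {"tx": 0,"ty": 0,"tz": 0,"roll": -1},
    {"tx": 0,"ty": 0,"tz": 0,"roll": -1},
    {"tx": 0,"ty": 0,"tz": 0,"roll": -1},
    {"tx": 0,"ty": 0,"tz": 0,"roll": -1},
    {"tx": 0,"ty": 0,"tz": 0,"roll": -1},
    {"tx": 0,"ty": 0,"tz": 0,"roll": -1},
    {"tx": 0,"ty": 0,"tz": 0,"roll": -1},
    {"tx": 0,"ty": 0,"tz": 0,"roll": 0},
    {"tx": 0,"ty": 0,"tz": 0,"roll": 0}
  ]
}}

```text
time_s: 16.5
eef_pos: [0.4152, -0.4537, 0.2192]
tool_rot: [-0.003, 0.975, 0.218, -0.035]
contact_force: [0.3, 0.6, -0.3]
gripper_width: 0.0001
grip_force: 0.0
```

```bash
cat >> st.py <<'E'
import sys
if len(sys.argv)>3:
    g=np.array([float(a) for a in sys.argv[1:4]]); d=Ro.from_quat(s['tool_rot']).as_matrix().T@(g-s['eef_pos']); print('units',(d/.2).round(3))
E
python3 st.py .600 -.165 .215;python3 - <<'E'
from prof import *
c=capture('wrist');Q=tool(c).reshape(-1,3)[c['depth'].reshape(-1)>0]
Q=Q[(abs(Q[:,0])<.06)&(Q[:,2]<.03)]
for z in np.arange(-.15,.03,.01):
    k=Q[(Q[:,2]>=z)&(Q[:,2]<z+.01)]
    if len(k)>5: print('z %.2f n %d y[%.3f %.3f] x[%.3f %.3f]'%(z,len(k),k[:,1].min(),k[:,1].max(),k[:,0].min(),k[:,0].max()))
E
```

```text
16.5 [ 0.41520314 -0.45373956  0.21916875] [-1.056  0.384  1.521  0.151  1.657 -2.651] [ 0.3  0.6 -0.3]
[[-0.998  0.01  -0.068]
 [-0.02   0.905  0.425]
 [ 0.066  0.426 -0.902]]
units [-0.952  1.307  0.57 ]
z -0.11 n 450 y[-0.019 0.019] x[0.019 0.021]
z -0.10 n 11700 y[-0.062 0.062] x[0.006 0.021]
z -0.09 n 19752 y[-0.062 0.062] x[-0.005 0.018]
z -0.08 n 14702 y[-0.056 0.056] x[-0.010 0.018]
z -0.07 n 6726 y[-0.049 0.048] x[-0.009 0.018]
z -0.06 n 8226 y[-0.040 0.040] x[-0.012 0.014]
z -0.05 n 2369 y[-0.033 0.033] x[-0.012 0.014]
z -0.04 n 1232 y[-0.016 0.014] x[-0.011 0.011]
z -0.03 n 930 y[-0.013 0.014] x[0.006 0.012]
z -0.02 n 733 y[-0.013 0.014] x[0.006 0.011]
z -0.01 n 216 y[-0.012 0.012] x[0.006 0.011]
```

The closed knuckles reach 62 mm out in tool y, so the finger-side face (tool x) is the better pusher. For the camera to lead safely there I want about 35° of tilt. I'll roll +90° and go back to add some.

{"name": "jog_arm", "arguments": {
  "plan": [
    {"tx": 0,"ty": 0,"tz": 0,"roll": 1},
    {"tx": 0,"ty": 0,"tz": 0,"roll": 1},
    {"tx": 0,"ty": 0,"tz": 0,"roll": 1},
    {"tx": 0,"ty": 0,"tz": 0,"roll": 1},
    {"tx": 0,"ty": 0,"tz": 0,"roll": 1},
    {"tx": 0,"ty": 0,"tz": 0,"roll": 1},
    {"tx": 0,"ty": 0,"tz": 0,"roll": 1},
    {"tx": 0,"ty": 0,"tz": 0,"roll": 1},
    {"tx": 0,"ty": 0,"tz": 0,"roll": 1},
    {"tx": 0.18,"ty": -0.21,"tz": 0.08,"roll": 0}
  ]
}}

```text
time_s: 17.8
eef_pos: [0.3733, -0.4157, 0.2209]
tool_rot: [0.687, 0.692, 0.13, -0.179]
contact_force: [-0.8, 0.6, 0.4]
gripper_width: 0.0001
grip_force: 0.0
```

{"name": "jog_arm", "arguments": {
  "plan": [
    {"tx": 0.18,"ty": -0.21,"tz": 0.08,"roll": 0},
    {"tx": 0.18,"ty": -0.21,"tz": 0.08,"roll": 0},
    {"tx": 0.18,"ty": -0.21,"tz": 0.08,"roll": 0},
    {"tx": 0.18,"ty": -0.21,"tz": 0.08,"roll": 0},
    {"tx": 0.18,"ty": -0.21,"tz": 0.08,"roll": 0},
    {"tx": 0.18,"ty": -0.21,"tz": 0.08,"roll": 0},
    {"tx": 0.18,"ty": -0.21,"tz": 0.08,"roll": 0},
    {"tx": 0.25,"ty": 0,"tz": 0,"roll": 0},
    {"tx": 0.3,"ty": 0,"tz": 0,"roll": 0},
    {"tx": 0.3,"ty": 0,"tz": 0,"roll": 0}
  ]
}}

```text
time_s: 19.05
eef_pos: [0.1268, -0.0758, 0.2696]
tool_rot: [0.681, 0.687, 0.14, -0.212]
contact_force: [0.7, 0.1, -0.0]
gripper_width: -0.0001
grip_force: 0.0
```

```bash
python3 st.py .600 -.165 .215
```

```text
19.05 [ 0.12678277 -0.07578058  0.26956747] [-1.33  -0.896  2.484  0.019  2.067 -1.335] [ 0.7  0.1 -0. ]
[[ 0.017  0.995 -0.101]
 [ 0.876  0.034  0.481]
 [ 0.482 -0.096 -0.871]]
units [-0.483  2.365 -0.216]
```

{"name": "jog_arm", "arguments": {
  "plan": [
    {"tx": 0,"ty": -0.28,"tz": 0,"roll": 0},
    {"tx": 0,"ty": -0.28,"tz": 0,"roll": 0},
    {"tx": 0.25,"ty": -0.17,"tz": 0,"roll": 0},
    {"tx": 0.25,"ty": -0.17,"tz": 0,"roll": 0},
    {"tx": 0.25,"ty": -0.17,"tz": 0,"roll": 0},
    {"tx": 0.25,"ty": -0.17,"tz": 0,"roll": 0},
    {"tx": 0,"ty": 0,"tz": 0,"roll": 0},
    {"tx": 0,"ty": 0,"tz": 0,"roll": 0},
    {"tx": 0,"ty": 0,"tz": 0,"roll": 0},
    {"tx": 0,"ty": 0,"tz": 0,"roll": 0}
  ]
}}

```text
time_s: 20.3
eef_pos: [-0.1127, -0.0875, 0.3157]
tool_rot: [0.668, 0.676, 0.18, -0.255]
contact_force: [0.0, 0.9, -0.4]
gripper_width: -0.0004
grip_force: 0.0
```

```bash
python3 st.py .600 -.165 .215
```

```text
20.3 [-0.11266936 -0.08749044  0.31574419] [-2.345 -0.895  2.432 -0.547  1.952 -2.474] [ 0.   0.9 -0.4]
[[ 0.022  0.994 -0.105]
 [ 0.811  0.043  0.584]
 [ 0.585 -0.098 -0.805]]
units [-0.53   3.575 -0.193]
```

Tilt is now 36°. Returning to the approach side of the bottle, with the fingers set to a ~28 mm gap so the two tips cradle it.

{"name": "jog_arm", "arguments": {
  "plan": [
    {"tx": -0.12,"ty": 0.24,"tz": -0.09,"roll": 0},
    {"tx": -0.12,"ty": 0.24,"tz": -0.09,"roll": 0},
    {"tx": -0.12,"ty": 0.24,"tz": -0.09,"roll": 0},
    {"tx": -0.12,"ty": 0.24,"tz": -0.09,"roll": 0},
    {"tx": -0.12,"ty": 0.24,"tz": -0.09,"roll": 0},
    {"tx": -0.12,"ty": 0.24,"tz": -0.09,"roll": 0},
    {"tx": -0.12,"ty": 0.24,"tz": -0.09,"roll": 0},
    {"tx": -0.12,"ty": 0.24,"tz": -0.09,"roll": 0},
    {"tx": 0.05,"ty": 0.23,"tz": 0.04,"roll": 0},
    {"tx": 0.05,"ty": 0.23,"tz": 0.04,"roll": 0}
  ],
  "gripper": 0.67
}}

```text
time_s: 21.55
eef_pos: [0.3712, -0.281, 0.271]
tool_rot: [0.668, 0.675, 0.18, -0.256]
contact_force: [-0.2, -0.5, 0.3]
gripper_width: 0.0281
grip_force: 0.0
```

```bash
python3 st.py .605 -.16 .22
```

```text
21.55 [ 0.37124996 -0.28101863  0.27103462] [-0.995  0.093  1.816  0.24   1.822 -1.016] [-0.2 -0.5  0.3]
[[ 0.024  0.994 -0.106]
 [ 0.81   0.042  0.584]
 [ 0.585 -0.1   -0.805]]
units [0.369 1.213 0.436]
```

With this roll the knuckles span ±62 mm in world x and would brush the blue bottles. At 36° tilt, pushing with the finger back clears instead, and the narrow side faces the blues. I'll roll -90° and shut the fingers.

{"name": "jog_arm", "arguments": {
  "plan": [
    {"tx": 0,"ty": 0,"tz": 0,"roll": -1},
    {"tx": 0,"ty": 0,"tz": 0,"roll": -1},
    {"tx": 0,"ty": 0,"tz": 0,"roll": -1},
    {"tx": 0,"ty": 0,"tz": 0,"roll": -1},
    {"tx": 0,"ty": 0,"tz": 0,"roll": -1},
    {"tx": 0,"ty": 0,"tz": 0,"roll": -1},
    {"tx": 0,"ty": 0,"tz": 0,"roll": -1},
    {"tx": 0,"ty": 0,"tz": 0,"roll": -1},
    {"tx": 0,"ty": 0,"tz": 0,"roll": -0.8},
    {"tx": 0,"ty": 0,"tz": 0,"roll": 0}
  ],
  "gripper": 1
}}

```text
time_s: 22.8
eef_pos: [0.3695, -0.2813, 0.2715]
tool_rot: [0.012, 0.95, 0.307, -0.059]
contact_force: [0.2, -0.4, -1.0]
gripper_width: 0.0004
grip_force: 0.0
```

```bash
python3 st.py .596 -.125 .23;python3 st.py .596 -.125 .06|tail -1
```

```text
22.8 [ 0.36952228 -0.28131754  0.27154535] [-0.997  0.091  1.818  0.238  1.823 -2.553] [ 0.2 -0.4 -1. ]
[[-0.993  0.06  -0.105]
 [-0.013  0.812  0.584]
 [ 0.121  0.581 -0.805]]
units [-1.159  0.582  0.505]
units [-1.261  0.088  1.189]
```

{"name": "jog_arm", "arguments": {
  "plan": [
    {"tx": -0.19,"ty": 0.093,"tz": 0.08,"roll": 0},
    {"tx": -0.19,"ty": 0.093,"tz": 0.08,"roll": 0},
    {"tx": -0.19,"ty": 0.093,"tz": 0.08,"roll": 0},
    {"tx": -0.19,"ty": 0.093,"tz": 0.08,"roll": 0},
    {"tx": -0.19,"ty": 0.093,"tz": 0.08,"roll": 0},
    {"tx": -0.19,"ty": 0.093,"tz": 0.08,"roll": 0},
    {"tx": 0,"ty": 0,"tz": 0,"roll": -0.4},
    {"tx": 0,"ty": 0,"tz": 0,"roll": 0},
    {"tx": 0,"ty": 0,"tz": 0,"roll": 0},
    {"tx": 0,"ty": 0,"tz": 0,"roll": 0}
  ]
}}

```text
time_s: 24.05
eef_pos: [0.5919, -0.1336, 0.2326]
tool_rot: [-0.02, 0.95, 0.308, -0.048]
contact_force: [0.3, 0.4, -0.2]
gripper_width: -0.0002
grip_force: 0.0
```

```bash
python3 st.py .595 -.125 .011; python3 - <<'E'
from h import *
for n in ['scene']:
    c=capture(n); cv2.imwrite(f'pics/{n}1.png',c['img'][...,::-1])
E
```

```text
24.05 [ 0.59185002 -0.13355131  0.23257396] [-0.574  0.33   1.61   0.451  1.656 -2.253] [ 0.3  0.4 -0.2]
[[-0.995 -0.008 -0.103]
 [-0.066  0.809  0.584]
 [ 0.078  0.587 -0.806]]
units [-0.105 -0.616  0.916]
```

View pics/scene1.png

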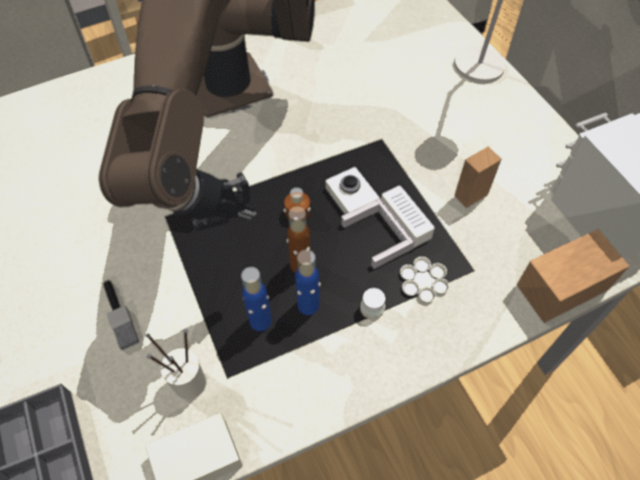

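The scene view shows the tilted gripper around (220,195), tips towards the bottle (298,240), clear of the blues (257,300), (307,285). Descending.

{"name": "jog_arm", "arguments": {
  "plan": [
    {"tx": -0.013,"ty": -0.08,"tz": 0.12,"roll": 0},
    {"tx": -0.013,"ty": -0.08,"tz": 0.12,"roll": 0},
    {"tx": -0.013,"ty": -0.08,"tz": 0.12,"roll": 0},
    {"tx": -0.013,"ty": -0.08,"tz": 0.12,"roll": 0},
    {"tx": -0.013,"ty": -0.08,"tz": 0.12,"roll": 0},
    {"tx": -0.013,"ty": -0.08,"tz": 0.12,"roll": 0},
    {"tx": -0.013,"ty": -0.08,"tz": 0.12,"roll": 0},
    {"tx": -0.01,"ty": -0.04,"tz": 0.06,"roll": 0},
    {"tx": 0,"ty": 0,"tz": 0,"roll": 0},
    {"tx": 0,"ty": 0,"tz": 0,"roll": 0}
  ]
}}

```text
time_s: 25.35
eef_pos: [0.5955, -0.1245, 0.0166]
tool_rot: [-0.02, 0.95, 0.308, -0.047]
contact_force: [-0.5, 0.3, 0.1]
gripper_width: -0.0003
grip_force: 0.0
```

```bash
python3 st.py .595 -.085 .011;python3 - <<'E'
from h import *
c=capture('wrist'); cv2.imwrite('pics/w2.png',c['img'][...,::-1])
E
```

```text
25.35 [ 0.59553572 -0.12450029  0.0166344 ] [-0.56   0.597  1.685  0.469  1.342 -2.395] [-0.5  0.3  0.1]
[[-0.995 -0.01  -0.101]
 [-0.067  0.81   0.583]
 [ 0.076  0.587 -0.806]]
units [-0.013  0.143  0.138]
```

View pics/w2.png

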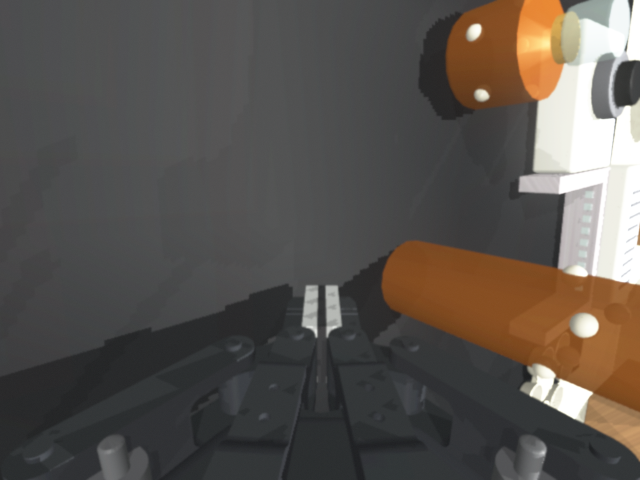

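The wrist view shows the fingertips at (322,300), a bit short of the amber bottle's foot at (400,270); the knuckles are clear of it. First a gentle contact push.

{"name": "jog_arm", "arguments": {
  "plan": [
    {"tx": -0.004,"ty": 0.041,"tz": 0.041,"roll": 0},
    {"tx": -0.004,"ty": 0.041,"tz": 0.041,"roll": 0},
    {"tx": -0.004,"ty": 0.041,"tz": 0.041,"roll": 0},
    {"tx": -0.0014,"ty": 0.0162,"tz": 0.0117,"roll": 0},
    {"tx": -0.0014,"ty": 0.0162,"tz": 0.0117,"roll": 0},
    {"tx": -0.0014,"ty": 0.0162,"tz": 0.0117,"roll": 0},
    {"tx": -0.002,"ty": 0.0243,"tz": 0.0175,"roll": 0},
    {"tx": -0.002,"ty": 0.0243,"tz": 0.0175,"roll": 0},
    {"tx": -0.002,"ty": 0.0243,"tz": 0.0175,"roll": 0},
    {"tx": 0,"ty": 0,"tz": 0,"roll": 0}
  ]
}}

```text
time_s: 26.65
eef_pos: [0.5942, -0.0588, 0.0099]
tool_rot: [-0.02, 0.95, 0.309, -0.048]
contact_force: [0.1, 0.1, -0.2]
gripper_width: 0.0001
grip_force: 0.1
```

```bash
cat > bot.py <<'E'
from h import *
from scipy.optimize import least_squares
c=capture('scene');P=pts(c).reshape(-1,3);hsv=cv2.cvtColor(c['img'],cv2.COLOR_RGB2HSV).reshape(-1,3)
m=(c['depth'].reshape(-1)>0)&(hsv[:,0]>=4)&(hsv[:,0]<=18)&(hsv[:,1]>130)&(hsv[:,2]>40)&(abs(P[:,0]-.6)<.05)&(P[:,1]>-.12)&(P[:,1]<.2)
for a,b in((.035,.07),(.07,.1),(.1,.126)):
    q=P[m&(P[:,2]>a)&(P[:,2]<b)]
    if len(q)<20: print('few',len(q));continue
    f=least_squares(lambda c:np.hypot(q[:,0]-c[0],q[:,1]-c[1])-.022,q[:,:2].mean(0)+[-.012,.0],loss='soft_l1',f_scale=.002)
    print(a,len(q),f.x.round(4))
x=f.x-[.5992,.1697];print('dock x %.4f y %.4f'%(x@[-.0837,.9965],x@[-.9965,-.0837]))
E
python3 st.py .595 .11 .011; python3 bot.py
```

```text
26.65 [ 0.59421684 -0.05880764  0.00988084] [-0.474  0.567  1.748  0.515  1.285 -2.353] [ 0.1  0.1 -0.2]
[[-0.995 -0.009 -0.103]
 [-0.068  0.809  0.584]
 [ 0.078  0.588 -0.805]]
units [-0.061  0.686  0.488]
0.035 25 [ 0.5957 -0.0298]
0.07 87 [ 0.5961 -0.0298]
0.1 145 [ 0.5961 -0.0299]
dock x -0.1987 y 0.0198
```

The bottle slides upright with the fingertips, offset 29 mm. Continuing.

{"name": "jog_arm", "arguments": {
  "plan": [
    {"tx": -0.0031,"ty": 0.0366,"tz": 0.026,"roll": 0},
    {"tx": -0.0031,"ty": 0.0366,"tz": 0.026,"roll": 0},
    {"tx": -0.0031,"ty": 0.0366,"tz": 0.026,"roll": 0},
    {"tx": -0.0031,"ty": 0.0366,"tz": 0.026,"roll": 0},
    {"tx": -0.0031,"ty": 0.0366,"tz": 0.026,"roll": 0},
    {"tx": -0.0031,"ty": 0.0366,"tz": 0.026,"roll": 0},
    {"tx": -0.0031,"ty": 0.0366,"tz": 0.026,"roll": 0},
    {"tx": -0.0031,"ty": 0.0366,"tz": 0.026,"roll": 0},
    {"tx": -0.0031,"ty": 0.0366,"tz": 0.026,"roll": 0},
    {"tx": -0.0016,"ty": 0.018,"tz": 0.013,"roll": 0}
  ]
}}

```text
time_s: 27.95
eef_pos: [0.5944, 0.0266, 0.0104]
tool_rot: [-0.021, 0.95, 0.308, -0.048]
contact_force: [0.3, -1.5, -0.3]
gripper_width: 0.0005
grip_force: 0.8
```

```bash
python3 st.py .595 .11 .011; python3 bot.py
```

```text
27.95 [0.59438324 0.02664242 0.01041666] [-0.35   0.531  1.804  0.578  1.221 -2.282] [ 0.3 -1.5 -0.3]
[[-0.995 -0.01  -0.103]
 [-0.068  0.809  0.584]
 [ 0.078  0.588 -0.805]]
units [-0.031  0.339  0.241]
0.035 162 [0.5935 0.0556]
0.07 110 [0.5937 0.0561]
0.1 141 [0.5936 0.0562]
dock x -0.1126 y 0.0151
```

{"name": "jog_arm", "arguments": {
  "plan": [
    {"tx": -0.0031,"ty": 0.0366,"tz": 0.026,"roll": 0},
    {"tx": -0.0031,"ty": 0.0366,"tz": 0.026,"roll": 0},
    {"tx": -0.0031,"ty": 0.0366,"tz": 0.026,"roll": 0},
    {"tx": -0.0031,"ty": 0.0366,"tz": 0.026,"roll": 0},
    {"tx": -0.0031,"ty": 0.0366,"tz": 0.026,"roll": 0},
    {"tx": -0.0031,"ty": 0.0366,"tz": 0.026,"roll": 0},
    {"tx": -0.0031,"ty": 0.0366,"tz": 0.026,"roll": 0},
    {"tx": -0.0031,"ty": 0.0366,"tz": 0.026,"roll": 0},
    {"tx": -0.0016,"ty": 0.018,"tz": 0.013,"roll": 0},
    {"tx": 0,"ty": 0,"tz": 0,"roll": 0}
  ]
}}

```text
time_s: 29.25
eef_pos: [0.5945, 0.1029, 0.0109]
tool_rot: [-0.02, 0.95, 0.308, -0.048]
contact_force: [-0.1, -0.2, -0.7]
gripper_width: 0.0
grip_force: 0.1
```

```bash
python3 st.py .595 .118 .011; python3 bot.py
```

```text
29.25 [0.59445488 0.10292045 0.01090201] [-0.232  0.514  1.829  0.634  1.166 -2.212] [-0.1 -0.2 -0.7]
[[-0.995 -0.009 -0.103]
 [-0.068  0.809  0.584]
 [ 0.078  0.588 -0.805]]
units [-0.008  0.061  0.043]
0.035 152 [0.594  0.1318]
0.07 89 [0.5938 0.131 ]
0.1 124 [0.5939 0.1317]
dock x -0.0374 y 0.0085
```

{"name": "jog_arm", "arguments": {
  "plan": [
    {"tx": -0.0014,"ty": 0.0162,"tz": 0.0117,"roll": 0},
    {"tx": -0.0014,"ty": 0.0162,"tz": 0.0117,"roll": 0},
    {"tx": -0.0014,"ty": 0.0162,"tz": 0.0117,"roll": 0},
    {"tx": -0.0004,"ty": 0.0041,"tz": 0.0029,"roll": 0},
    {"tx": 0,"ty": 0,"tz": 0,"roll": 0},
    {"tx": 0,"ty": 0,"tz": 0,"roll": 0},
    {"tx": 0,"ty": 0,"tz": 0,"roll": 0},
    {"tx": 0,"ty": 0,"tz": 0,"roll": 0},
    {"tx": 0,"ty": 0,"tz": 0,"roll": 0},
    {"tx": 0,"ty": 0,"tz": 0,"roll": 0}
  ]
}}

```text
time_s: 30.55
eef_pos: [0.5945, 0.1155, 0.0109]
tool_rot: [-0.02, 0.95, 0.308, -0.048]
contact_force: [1.4, -0.0, 0.7]
gripper_width: -0.0002
grip_force: 0.1
```

```bash
python3 st.py .595 .118 .011; python3 bot.py
```

```text
30.55 [0.59454715 0.11553366 0.01087521] [-0.212  0.513  1.831  0.643  1.156 -2.2  ] [ 1.4 -0.   0.7]
[[-0.995 -0.009 -0.103]
 [-0.068  0.809  0.584]
 [ 0.078  0.588 -0.805]]
units [-0.003  0.01   0.006]
0.035 142 [0.5939 0.1443]
0.07 88 [0.5939 0.1447]
0.1 125 [0.5945 0.145 ]
dock x -0.0242 y 0.0067
```

{"name": "jog_arm", "arguments": {
  "plan": [
    {"tx": -0.0003,"ty": 0.003,"tz": 0.0022,"roll": 0},
    {"tx": -0.0003,"ty": 0.003,"tz": 0.0022,"roll": 0},
    {"tx": -0.0003,"ty": 0.003,"tz": 0.0022,"roll": 0},
    {"tx": 0,"ty": 0,"tz": 0,"roll": 0},
    {"tx": 0,"ty": 0,"tz": 0,"roll": 0},
    {"tx": 0,"ty": 0,"tz": 0,"roll": 0},
    {"tx": 0,"ty": 0,"tz": 0,"roll": 0},
    {"tx": 0,"ty": 0,"tz": 0,"roll": 0},
    {"tx": 0,"ty": 0,"tz": 0,"roll": 0},
    {"tx": 0,"ty": 0,"tz": 0,"roll": 0}
  ]
}}

```text
time_s: 31.85
eef_pos: [0.5947, 0.1177, 0.0109]
tool_rot: [-0.02, 0.95, 0.308, -0.048]
contact_force: [0.1, -1.3, 0.6]
gripper_width: 0.0
grip_force: 0.9
```

```bash
python3 bot.py; python3 st.py .595 .06 .011; python3 st.py .595 .06 .12|tail -1
```

```text
0.035 144 [0.5938 0.1463]
0.07 87 [0.5941 0.1468]
0.1 136 [0.594  0.1465]
dock x -0.0227 y 0.0072
31.9 [0.59465414 0.11772404 0.01088835] [-0.208  0.513  1.831  0.645  1.155 -2.197] [ 0.5 -2.   0.5]
[[-0.995 -0.009 -0.103]
 [-0.068  0.809  0.584]
 [ 0.078  0.588 -0.805]]
units [ 0.018 -0.233 -0.169]
units [ 0.06   0.087 -0.608]
```

The bottle stands at the back wall: dock x is about -22.7 mm, with light contact. Retreat straight back, then lift.

{"name": "jog_arm", "arguments": {
  "plan": [
    {"tx": 0.003,"ty": -0.04,"tz": -0.03,"roll": 0},
    {"tx": 0.007,"ty": -0.1,"tz": -0.07,"roll": 0},
    {"tx": 0.008,"ty": -0.1,"tz": -0.07,"roll": 0},
    {"tx": 0.014,"ty": 0.1,"tz": -0.14,"roll": 0},
    {"tx": 0.014,"ty": 0.11,"tz": -0.15,"roll": 0},
    {"tx": 0.014,"ty": 0.11,"tz": -0.15,"roll": 0},
    {"tx": 0.1,"ty": 0.08,"tz": -0.1,"roll": 0},
    {"tx": 0.18,"ty": 0.06,"tz": -0.05,"roll": 0},
    {"tx": 0.18,"ty": 0,"tz": 0,"roll": 0},
    {"tx": 0,"ty": 0,"tz": 0,"roll": 1}
  ]
}}

```text
time_s: 33.15
eef_pos: [0.5041, 0.0577, 0.1672]
tool_rot: [0.065, 0.948, 0.303, -0.076]
contact_force: [0.8, -0.4, -1.3]
gripper_width: 0.0
grip_force: 0.0
```

{"name": "jog_arm", "arguments": {
  "plan": [
    {"tx": 0,"ty": 0,"tz": 0,"roll": 1},
    {"tx": 0,"ty": 0,"tz": 0,"roll": 1},
    {"tx": 0,"ty": 0,"tz": 0,"roll": 1},
    {"tx": 0,"ty": 0,"tz": 0,"roll": 1},
    {"tx": 0,"ty": 0,"tz": 0,"roll": 1},
    {"tx": 0,"ty": 0,"tz": 0,"roll": 1},
    {"tx": 0,"ty": 0,"tz": 0,"roll": 1},
    {"tx": 0,"ty": 0,"tz": 0,"roll": 1},
    {"tx": 0,"ty": 0,"tz": 0,"roll": 0},
    {"tx": 0,"ty": 0,"tz": 0,"roll": 0}
  ]
}}

```text
time_s: 34.4
eef_pos: [0.5063, 0.0575, 0.1672]
tool_rot: [0.656, 0.687, 0.185, -0.252]
contact_force: [1.1, 0.1, 0.1]
gripper_width: -0.0003
grip_force: 0.0
```

```bash
python3 bot.py; python3 st.py .472 .138 .10; python3 st.py .472 .138 .06|tail -1
python3 - <<'E'
from h import *
c=capture('top'); P=pts(c).reshape(-1,3)
k=(np.hypot(P[:,0]-.4722,P[:,1]-.1289)<.03)&(P[:,2]<.07)
print(k.sum()); im=c['img'].reshape(-1,3)
z=k&(P[:,2]>.042); print('button high pts',z.sum(),P[z].mean(0).round(4),np.percentile(P[z,2],[5,50,95]).round(4))
E
```

```text
0.035 169 [0.594  0.1465]
0.07 110 [0.5939 0.1464]
0.1 132 [0.5939 0.1466]
dock x -0.0226 y 0.0072
34.45 [0.5063232  0.05750128 0.16722492] [-0.352  0.112  2.     0.546  1.411 -0.592] [0.2 0.6 0. ]
[[-0.011  0.995 -0.103]
 [ 0.809  0.07   0.584]
 [ 0.588 -0.077 -0.805]]
units [ 0.13  -0.117  0.523]
units [ 0.012 -0.101  0.684]
401
button high pts 171 [0.4711 0.1282 0.0487] [0.0422 0.0488 0.0561]
```

The bottle stays put after release. Now over the button.

{"name": "jog_arm", "arguments": {
  "plan": [
    {"tx": 0.014,"ty": -0.022,"tz": 0.12,"roll": 0},
    {"tx": 0.014,"ty": -0.022,"tz": 0.12,"roll": 0},
    {"tx": 0.014,"ty": -0.022,"tz": 0.12,"roll": 0},
    {"tx": 0.014,"ty": -0.022,"tz": 0.12,"roll": 0},
    {"tx": 0.014,"ty": -0.022,"tz": 0.12,"roll": 0},
    {"tx": -0.015,"ty": 0.002,"tz": 0.02,"roll": 0},
    {"tx": -0.015,"ty": 0.002,"tz": 0.02,"roll": 0},
    {"tx": -0.015,"ty": 0.002,"tz": 0.02,"roll": 0},
    {"tx": 0,"ty": 0,"tz": 0,"roll": 0},
    {"tx": 0,"ty": 0,"tz": 0,"roll": 0}
  ]
}}

```text
time_s: 35.75
eef_pos: [0.4725, 0.1369, 0.0658]
tool_rot: [0.657, 0.686, 0.185, -0.251]
contact_force: [-0.6, 0.7, -0.2]
gripper_width: 0.0002
grip_force: 0.0
```

```bash
python3 st.py .472 .138 .054;  python3 - <<'E'
from h import *
c=capture('wrist'); cv2.imwrite('pics/w3.png',c['img'][...,::-1])
E
```

```text
35.75 [0.47252883 0.13688162 0.06579425] [-0.221  0.195  2.133  0.635  1.173 -0.625] [-0.6  0.7 -0.2]
[[-0.009  0.995 -0.102]
 [ 0.809  0.068  0.584]
 [ 0.587 -0.077 -0.806]]
units [-0.03   0.002  0.051]
```

View pics/w3.png

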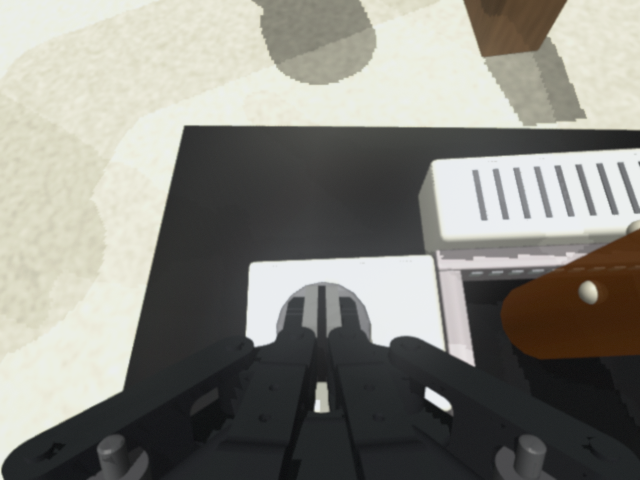

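The fingertips at (322,315) are over the button, centred around (323,325). Stepping down.

{"name": "jog_arm", "arguments": {
  "plan": [
    {"tx": -0.006,"ty": 0.001,"tz": 0.008,"roll": 0},
    {"tx": -0.006,"ty": 0.001,"tz": 0.008,"roll": 0},
    {"tx": -0.006,"ty": 0.001,"tz": 0.008,"roll": 0},
    {"tx": -0.006,"ty": 0.001,"tz": 0.008,"roll": 0},
    {"tx": -0.006,"ty": 0.001,"tz": 0.008,"roll": 0},
    {"tx": -0.006,"ty": 0.001,"tz": 0.008,"roll": 0},
    {"tx": 0,"ty": 0,"tz": 0,"roll": 0},
    {"tx": 0,"ty": 0,"tz": 0,"roll": 0},
    {"tx": 0,"ty": 0,"tz": 0,"roll": 0},
    {"tx": 0,"ty": 0,"tz": 0,"roll": 0}
  ]
}}

```text
time_s: 37.05
eef_pos: [0.4724, 0.1371, 0.0536]
tool_rot: [0.657, 0.686, 0.184, -0.252]
contact_force: [-1.0, -0.1, 3.9]
gripper_width: 0.0002
grip_force: 1.6
```

{"name": "jog_arm", "arguments": {
  "plan": [
    {"tx": -0.003,"ty": 0.0005,"tz": 0.004,"roll": 0},
    {"tx": -0.003,"ty": 0.0005,"tz": 0.004,"roll": 0},
    {"tx": -0.003,"ty": 0.0005,"tz": 0.004,"roll": 0},
    {"tx": 0,"ty": 0,"tz": 0,"roll": 0},
    {"tx": 0,"ty": 0,"tz": 0,"roll": 0},
    {"tx": 0,"ty": 0,"tz": 0,"roll": 0},
    {"tx": 0,"ty": 0,"tz": 0,"roll": 0},
    {"tx": 0,"ty": 0,"tz": 0,"roll": 0},
    {"tx": 0,"ty": 0,"tz": 0,"roll": 0},
    {"tx": 0,"ty": 0,"tz": 0,"roll": 0}
  ]
}}

```text
time_s: 38.3
eef_pos: [0.4725, 0.1371, 0.0507]
tool_rot: [0.657, 0.686, 0.184, -0.252]
contact_force: [-2.7, 0.1, 5.8]
gripper_width: -0.0
grip_force: 2.7
```

{"name": "jog_arm", "arguments": {
  "plan": [
    {"tx": -0.003,"ty": 0.0005,"tz": 0.004,"roll": 0},
    {"tx": -0.003,"ty": 0.0005,"tz": 0.004,"roll": 0},
    {"tx": 0,"ty": 0,"tz": 0,"roll": 0},
    {"tx": 0,"ty": 0,"tz": 0,"roll": 0},
    {"tx": 0,"ty": 0,"tz": 0,"roll": 0},
    {"tx": 0,"ty": 0,"tz": 0,"roll": 0},
    {"tx": 0,"ty": 0,"tz": 0,"roll": 0},
    {"tx": 0,"ty": 0,"tz": 0,"roll": 0},
    {"tx": 0,"ty": 0,"tz": 0,"roll": 0},
    {"tx": 0,"ty": 0,"tz": 0,"roll": 0}
  ]
}}

```text
time_s: 39.55
eef_pos: [0.4726, 0.1372, 0.0503]
tool_rot: [0.656, 0.686, 0.185, -0.253]
contact_force: [-4.1, -2.1, 14.8]
gripper_width: 0.0002
grip_force: 7.0
```

The force jumped to 14.8 N without further travel, so the button is at its stop. Releasing.

{"name": "jog_arm", "arguments": {
  "plan": [
    {"tx": 0.015,"ty": -0.002,"tz": -0.02,"roll": 0},
    {"tx": 0.03,"ty": -0.004,"tz": -0.04,"roll": 0},
    {"tx": 0.06,"ty": -0.008,"tz": -0.08,"roll": 0},
    {"tx": 0.06,"ty": -0.008,"tz": -0.08,"roll": 0},
    {"tx": 0.06,"ty": -0.008,"tz": -0.08,"roll": 0},
    {"tx": 0,"ty": 0,"tz": 0,"roll": 0},
    {"tx": 0,"ty": 0,"tz": 0,"roll": 0},
    {"tx": 0,"ty": 0,"tz": 0,"roll": 0},
    {"tx": 0,"ty": 0,"tz": 0,"roll": 0},
    {"tx": 0,"ty": 0,"tz": 0,"roll": 0}
  ]
}}

```text
time_s: 40.8
eef_pos: [0.4721, 0.138, 0.1233]
tool_rot: [0.657, 0.686, 0.184, -0.252]
contact_force: [0.2, 0.2, -0.4]
gripper_width: 0.0003
grip_force: 0.0
```

```bash
python3 bot.py; python3 -c "
from h import *
print(observe()['eef_pos'],observe()['contact_force']);print(close_job())"
```

```text
0.035 175 [0.5937 0.1464]
0.07 116 [0.594  0.1466]
0.1 126 [0.594  0.1464]
dock x -0.0227 y 0.0071
[0.47217033 0.13798745 0.12336334] [ 0.44008663 -0.11760566 -0.23885398]
the job is handed in; nothing more can be done
None
```

The job is handed in, verdict not shown: the bottle stands upright about 1 mm from the dock's back wall and the button was pressed to its stop and let go; while tilting the gripper, joint 3 read 2.484 rad against its 2.48 limit.

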